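# Dial open the toolbox padlock and hold it up open

### The arm

A 6-joint arm with a two-finger parallel gripper is mounted at the origin on the work surface. World frame = base frame: x ahead of the robot, y to its left, z up, the work surface at z = 0. Lengths are in m, angles in rad, forces in N, time in s.
With the tool pointing down it reaches from about 0.3 to 0.875 m from the base axis. Payload 6.4 kg.
Tool frame: the origin (TCP) lies between the finger pads; the fingertips stand 8 mm ahead of it and the grasp point (between the pads) lies 11 mm behind it; z points along the fingers, x is the direction in which the jaws open and shut, and the axes are right-handed (so a half turn about z gives the same grasp; the last joint's range is limited). The gripper opens to 85 mm and grips with 20 to 120 N. Pads are 22 mm wide; open, the fingers measure 114 mm over their backs; the gripper's body (76 mm by 85 mm) begins 54 mm behind the grasp point. The pads swing forward as they close: fully open they stand 13 mm farther back than shut.
Start: joints at [1.135, 0.181, 1.607, -0, 1.354, -0.206], TCP at [0.131, 0.56, 0.215] pointing down, gripper open.
Joint ranges: [-2.99, 2.99], [-0.89, 2.07], [0.3, 2.58], [-1.14, 4.28], [0, 2.63], [-3.12, 3.12]. Speed limits (rad/s): [2.57, 2.57, 3.01, 3.14, 3.14, 3.14].

### API

Orientations are given as a unit quaternion [w, x, y, z].
In Python, from bench import ctrl gives the robot as it stands.
- The arm moves only by the tool drive_tool, never from a script. Its argument "commands" is a list of rows, each an object of numbers: "gripper": the closure, from 0 (fully open) to 1 (shut); "dx", "dy", "dz": the shift along the tool's x, y, z in cm; "turn": the turn about the tool's z in degrees. A call has 1 to 20 rows; each row is the pose to reach, as a shift and turn from the pose commanded when the call began, along the tool's axes at that moment; what a row does not reach only later rows make up. A row lasts 1/8 s, in which the tool goes at most 62.5 mm and 10.7 degrees, less where a joint would pass 70% of its speed; a pose out of reach is approached as far as the arm can. A call with a gripper value outside its range is refused whole. The fingers move at their own pace and stop on an object; the grip force is fixed at half the most. Time passes only in rows, so rows that repeat a pose let the fingers close. It gives the time, the measured TCP pose, the force and the opening at its end, in the units of the state.
- ctrl.get_obs(): the state, without advancing time (a new reading comes with each control period).
- ctrl.camera(name): name is "scene" or "top"; returns a dict with "image" (480x640x3 uint8, red, green, blue), "mtx" (3x3 intrinsics, pixels), "R" (3x3) and "t" (3): a world point X has camera coordinates R X + t. Camera axes: x right, y down, z forward; pixel columns grow to the right and rows downward; lengths in m; the calibration is good to about 2 mm. A picture is of the moment at which its call begins. There is no depth.
- ctrl.hand_in(): hands the job in, once; it reports no verdict.
The state is a dict: "time_s": time; "q": joint angles; "dq": joint speeds; "joint_efforts": joint torques, N m; "eef_pos": TCP position; "eef_rot": TCP orientation; "wrist_force": force on the tool from outside, world axes, zero at the start; "torque": the same for the moment, N m; "opening": opening from 0.0 (shut) to 1.0 (fully open).
Only numpy, scipy, OpenCV 4.12 (cv2) and the standard library are available. Lean on these libraries where they do the work, as an engineer would, in place of code of your own. Each camera call takes 0.05 s, during which the arm holds its last target.

### The job

Open the dial padlock on the red toolbox; its earlier numbers are already dialled, so turn the dial to the last one, the red mark on the white index line, where you feel it drop into its deep notch, then pull the lock body back off the shackle until the shackle is fully open. Unhook the open lock from the hasp eye, lift it about 10 cm clear of the lid, dial face up, and finish still holding it there in the gripper. Leave the tape measure, the wrench and the jar where they are.

Things in the scene. Friction and masses are not known exactly. Their poses are not given: they have to be found in the camera images.
- toolbox: red steel toolbox, fixed, 200 (x) by 420 (y) by 160 mm high, flat top made of two half lids that meet along a seam in y; origin at the centre of its underside, z up. The padlock lies on the lid half nearer -x. The lids stay shut. A hasp strap lies flat in the lid under the eye
- eye (a point): centre of the hasp eye: a steel plate 3 mm thick upright on the lid, its faces square to the toolbox's y axis, 27 mm wide, 26 mm high, with a hole 17 mm wide (toolbox x) and open from the lid to 20.5 mm above it. This point is 12 mm above the lid, 12 mm to -x of the seam; axes as the toolbox's
- padlock: loose dial padlock, 0.4 to 0.55 kg, lying on its back on the lid; steel body 58 (own x) by 54 (own y) by 24 mm thick, flat sides. Origin: centre of its back (the underside, on the lid); x to the shackle's bow (about the toolbox's +y), z up out of the dial face. Legs leave the x = +29 mm face 12 mm above the back: toe at y = -17 mm (comes free; goes through the eye), heel at y = +17 mm (stays in)
- dial (a joint): dial angle in rad, counter-clockwise positive from above; 0 or 2 pi is the deep notch, red mark on the index. First anywhere from 0.9 to 5.4; no end stop. Clicks lightly each 30 degrees (about 0.02 N m) and, let go within 15 degrees of the deep notch, drops in by itself and resists leaving. Only weight and eye hold the lock, so its body may shift some mm while the dial is turned
- shackle (a joint): shackle travel out of the body in m: 0 shut, 0.014 fully open. It is blocked unless the dial is in the notch; then a pull of 2 to 3 N moves it, and it stays where it is left (no spring). Fully open, the toe ends 11 mm clear of the body's face
- dial_knob (a point): point on the dial's axis to grip, midway up the knurled black knob: a cylinder 26 mm across and 16 mm high, 28 to 44 mm above the padlock's back, on a black dial disc 42 mm across that lies 24 to 28 mm above the back. It turns with the dial; z up along the axis, x towards the red mark
- red_mark (a point): red mark on the dial's rim, 18 mm from the dial's axis (a red line on top of the knob points to it too); the other marks are white
- index_mark (a point): white index line on the padlock body at the shackle edge, at x = +26 mm, y = 0, on its front face
- shackle_toe (a point): tip of the shackle's toe leg, on the centre line of the 8 mm bar; from here the leg runs straight 21 mm along the padlock's +x, then bends into the bow. Shut, the tip is hidden 3 mm inside the body; the eye first stands about 15 mm on from the tip (12 mm off the body's face)
- shackle_bow (a point): top of the shackle's half-round bow (centre of the 8 mm bar; bow radius 17 mm); 64 mm from the padlock's origin along its x when shut
- tape_measure: yellow and black tape measure, 62 by 58 by 30 mm, lying on the lid near the toolbox's +y end; leave alone; origin at the centre of its underside
- wrench: steel wrench 150 mm long, lying across the lid near the toolbox's -y end; leave alone
- screw_jar: jar with a green cap, 68 mm across, 95 mm high, standing on the bench past the toolbox's +y end; leave alone; origin at the centre of its underside
There are look-alikes about, which are no part of the job. What is shaped like the padlock but blue is not meant.

How it is judged:
By the outcome, as a careful person would: the job done as asked, in the order asked, and still so for the second after the job is handed in, while the arm keeps its last pose, push and grip.
It also fails if it takes over 72 s, if anything falls off the work surface, if the arm or the gripper's body presses on something with over 40 N, if the wrist force passes 120 N, or if a joint passes its speed limit or range.

## Working session

There is one attempt and no reset: what is moved stays moved. The work goes in short steps, Python scripts to look and compute and a tool call to move; the robot and the scene stay as the last step left them, time stands still between calls to the robot, and variables do not carry over. Pictures are saved under pics/ and viewed, and the job is handed in when it is done.

Besides the shell and the picture viewer there is one more tool, called as name(argument=value, ...), one argument or row to a line, values as JSON. drive_tool: Moves the arm, as the interface text tells. Its arguments: {"type":"object","properties":{"commands":{"type":"array","items":{"type":"object","properties":{"gripper":{"type":"number"},"dx":{"type":"number"},"dy":{"type":"number"},"dz":{"type":"number"},"turn":{"type":"number"}}}}},"required":["commands"]}

```bash
ls; mkdir -p pics; python3 - <<'E'
from bench import ctrl
import cv2
o=ctrl.get_obs();print({k:o[k] for k in('time_s','eef_pos','eef_rot','wrist_force','opening')})
for n in('scene','top'):
    c=ctrl.camera(n);cv2.imwrite(f'pics/{n}0.png',c['image'][:,:,::-1]);print(n,c['mtx'],c['R'],c['t'])
E
```

```text
pics
{'time_s': 0.0, 'eef_pos': array([0.13070319, 0.55934864, 0.21378098]), 'eef_rot': array([ 4.13970805e-04,  7.83499405e-01,  6.21391892e-01, -7.92717854e-04]), 'wrist_force': array([-0.82092585, -0.22194039, -0.42064077]), 'opening': 1.0003556364189194}
scene [[497.36961158   0.         322.93760107]
 [  0.         497.36961158 252.66807459]
 [  0.           0.           1.        ]] [[-0.25197216  0.96763924  0.01357681]
 [ 0.70578503  0.19334808 -0.68153064]
 [-0.66210084 -0.16214443 -0.73166363]] [ 0.05670448 -0.29009485  1.8052499 ]
top [[457.17559437   0.         319.40294796]
 [  0.         457.17559437 246.69746052]
 [  0.           0.           1.        ]] [[ 0.09927531 -0.99504782  0.00492353]
 [-0.96933573 -0.09782546 -0.22542941]
 [ 0.22479469  0.01760702 -0.97424706]] [0.03843891 0.54936506 1.09319668]
```

View pics/scene0.png

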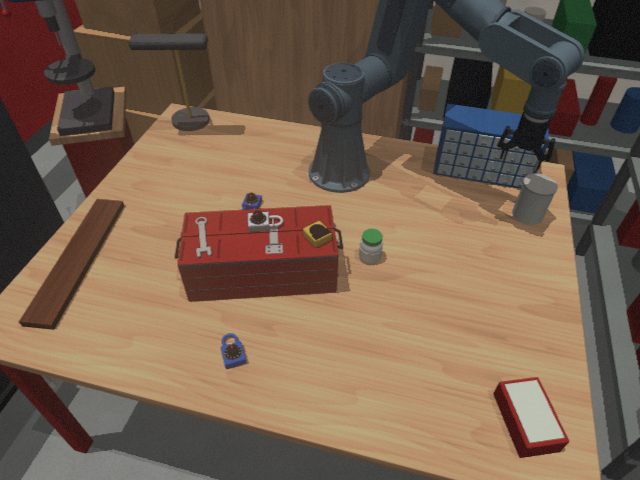

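View pics/top0.png

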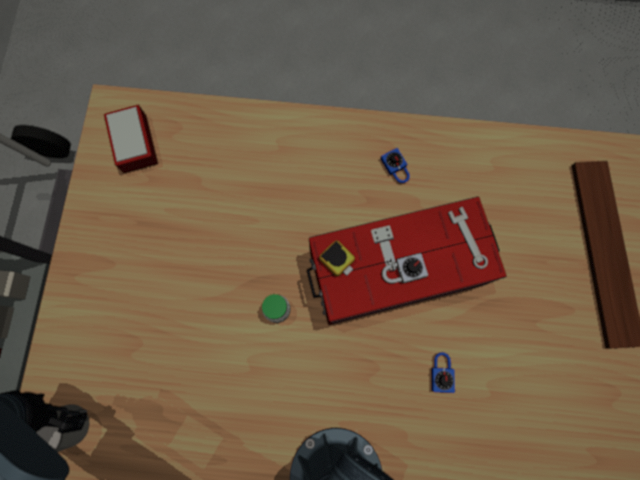

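Candidates in the top view: the steel padlock on the lid at (412,266), and the blue look-alikes at (396,160) and (443,373). In the scene view these are (260,220), (233,352) and (252,202). I choose the steel one on the lid and check it in a close crop.

```bash
python3 - <<'E'
import cv2,numpy as np
a=cv2.imread('pics/top0.png')[235:300,365:445];b=cv2.imread('pics/scene0.png')[195:260,235:315]
f=lambda x:cv2.resize(x,None,fx=7,fy=7,interpolation=cv2.INTER_CUBIC)
cv2.imwrite('pics/c1.png',f(a));cv2.imwrite('pics/c2.png',f(b))
E
```

```text
(no output)
```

View pics/c1.png

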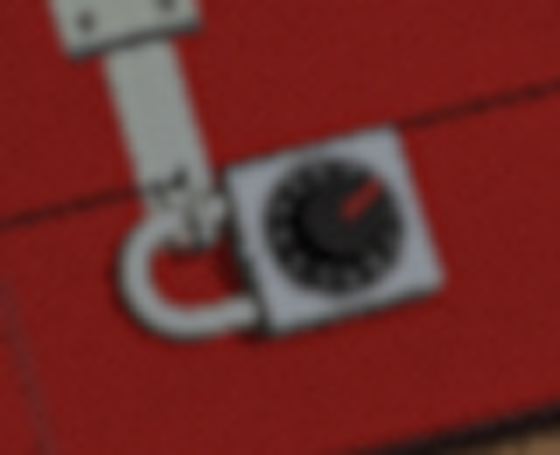

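View pics/c2.png

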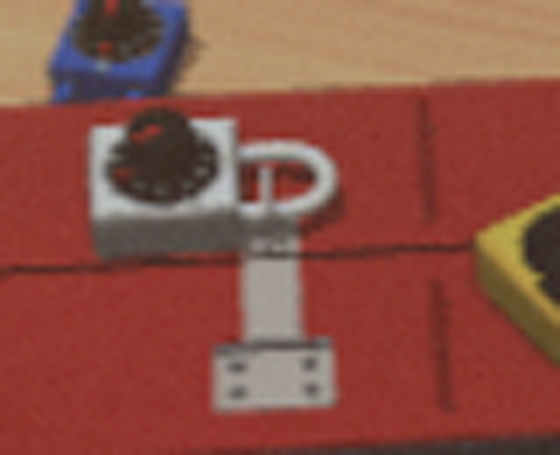

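```bash
cat > h.py <<'E'
import numpy as np,cv2
from bench import ctrl
def back(c,uv,z):
    uv=np.atleast_2d(np.array(uv,float));d=np.c_[uv,np.ones(len(uv))]@np.linalg.inv(c['mtx']).T@c['R']
    o=-c['R'].T@c['t'];return o+d*((z-o[2])/d[:,2])[:,None]
def proj(c,X):
    p=(np.atleast_2d(X)@c['R'].T+c['t'])@c['mtx'].T;return p[:,:2]/p[:,2:]
def save(n,name,c0=None,box=None,f=7,pts=None):
    c=ctrl.camera(n);im=c['image'][:,:,::-1].copy()
    if box: 
        u0,v0,u1,v1=box;im=cv2.resize(im[v0:v1,u0:u1],None,fx=f,fy=f,interpolation=cv2.INTER_CUBIC)
        if pts is not None:
            for p in proj(c,pts): cv2.circle(im,tuple(int(round(x)) for x in ((p-[u0,v0]+.5)*f-.5)),3,(0,255,0),1)
    cv2.imwrite(f'pics/{name}.png',im);return c
E
python3 - <<'E'
from h import *
T=ctrl.camera('top');S=ctrl.camera('scene')
g=lambda P,o:(np.array(P,float)+.5)/7-.5+np.array(o)
t=lambda P:g(P,(365,235)); s=lambda P:g(P,(235,195))
print('top corners',back(T,t([(230,170),(395,128),(441,282),(270,325)]),.184))
print('scene corners',back(S,s([(92,128),(236,120),(240,207),(95,215)]),.184))
print('top knob c',back(T,t([(343,214)]),.204),'line',back(T,t([(348,217),(378,184)]),.204),'disc',back(T,t([(335,225)]),.188))
print('scene disc',back(S,s([(163,162)]),.188))
print('toolbox top',back(T,[(310,238),(478,198),(506,275),(328,323)],.16))
print('scene tb',back(S,[(184,212),(333,207),(338,258),(182,265)],.16))
print('seam',back(T,t([(0,222),(560,85)]),.16))
E
```

```text
top corners [[ 0.50449188 -0.08607448  0.184     ]
 [ 0.523582   -0.13807742  0.184     ]
 [ 0.47492322 -0.15512717  0.184     ]
 [ 0.45568864 -0.10175897  0.184     ]]
scene corners [[ 0.47410922 -0.15367468  0.184     ]
 [ 0.45446284 -0.10022754  0.184     ]
 [ 0.5014465  -0.08252941  0.184     ]
 [ 0.52057168 -0.13509658  0.184     ]]
top knob c [[ 0.48958959 -0.11901752  0.204     ]] line [[ 0.48879152 -0.12062776  0.204     ]
 [ 0.50026614 -0.12945312  0.204     ]] disc [[ 0.48913488 -0.11978766  0.188     ]]
scene disc [[ 0.48921831 -0.11815108  0.188     ]]
toolbox top [[ 0.53873174  0.11509011  0.16      ]
 [ 0.67608177 -0.27122541  0.16      ]
 [ 0.4971119  -0.33884325  0.16      ]
 [ 0.34892279  0.05501941  0.16      ]]
scene tb [[ 0.49484094 -0.3407108   0.16      ]
 [ 0.36100562  0.06324407  0.16      ]
 [ 0.55147471  0.12353812  0.16      ]
 [ 0.6811458  -0.25803204  0.16      ]]
seam [[ 0.48491819 -0.01606027  0.16      ]
 [ 0.54934471 -0.1966974   0.16      ]]
```

```bash
cat >> h.py <<'E'
def delta(target,yaw=None):
    """tool-frame shift in cm and turn in deg from measured pose to world target/yaw(deg of tool x)"""
    o=ctrl.get_obs();w,x,y,z=o['eef_rot']
    from scipy.spatial.transform import Rotation as Ro
    R=Ro.from_quat([x,y,z,w]).as_matrix();d=R.T@(np.array(target)-o['eef_pos'])*100
    cy=np.degrees(np.arctan2(R[1,0],R[0,0]))
    print('t',round(o['time_s'],2),'pos',o['eef_pos'].round(4),'yaw',cy.round(2),'tilt',R[:,2].round(3),'q',o['q'].round(3),'F',o['wrist_force'].round(2),'M',o['torque'].round(3),'op',round(o['opening'],3))
    print('dx dy dz cm',d.round(2),'turn',None if yaw is None else (round(cy-yaw,2)))
E
python3 - <<'E'
from h import *
delta([.489,-.119,.26],-130.4)
E
```

```text
t 0.2 pos [0.1308 0.5596 0.2141] yaw 76.83 tilt [-0.    -0.001 -1.   ] q [ 1.135  0.181  1.608 -0.     1.354 -0.206] F [-0.08 -0.73  0.69] M [-0.021 -0.006  0.005] op 1.001
dx dy dz cm [-57.92  50.33  -4.54] turn 207.23
```

drive_tool(
  commands=[
    {"dx":-4.1,"dy":3.6,"dz":-2,"turn":10},
    {"dx":-8.3,"dy":7.2,"dz":-4.5,"turn":20},
    {"dx":-12.4,"dy":10.8,"dz":-4.5,"turn":30},
    {"dx":-16.6,"dy":14.4,"dz":-4.5,"turn":40},
    {"dx":-20.7,"dy":18,"dz":-4.5,"turn":50},
    {"dx":-24.8,"dy":21.6,"dz":-4.5,"turn":60},
    {"dx":-29,"dy":25.2,"dz":-4.5,"turn":70},
    {"dx":-33.1,"dy":28.8,"dz":-4.5,"turn":80},
    {"dx":-37.2,"dy":32.3,"dz":-4.5,"turn":90},
    {"dx":-41.4,"dy":35.9,"dz":-4.5,"turn":100},
    {"dx":-45.5,"dy":39.5,"dz":-4.5,"turn":110},
    {"dx":-49.6,"dy":43.1,"dz":-4.5,"turn":120},
    {"dx":-53.8,"dy":46.7,"dz":-4.5,"turn":130},
    {"dx":-57.9,"dy":50.3,"dz":-4.5,"turn":140},
    {"dx":-57.9,"dy":50.3,"dz":-4.5,"turn":150},
    {"dx":-57.9,"dy":50.3,"dz":-4.5,"turn":160},
    {"dx":-57.9,"dy":50.3,"dz":-4.5,"turn":170},
  ],
)

```text
invalid input at $.commands[0]: expected keys gripper, dx, dy, dz, turn
```

```bash
python3 - <<'E'
from h import *
delta([.489,-.119,.26],-130.4)
E
```

```text
t 0.2 pos [0.1308 0.5596 0.2141] yaw 76.83 tilt [-0.    -0.001 -1.   ] q [ 1.135  0.181  1.608 -0.     1.354 -0.206] F [-0.08 -0.73  0.69] M [-0.021 -0.006  0.005] op 1.001
dx dy dz cm [-57.92  50.33  -4.54] turn 207.23
```

drive_tool(
  commands=[
    {"gripper":0.3,"dx":-4.1,"dy":3.6,"dz":-2,"turn":10},
    {"gripper":0.3,"dx":-8.3,"dy":7.2,"dz":-4.5,"turn":20},
    {"gripper":0.3,"dx":-12.4,"dy":10.8,"dz":-4.5,"turn":30},
    {"gripper":0.3,"dx":-16.6,"dy":14.4,"dz":-4.5,"turn":40},
    {"gripper":0.3,"dx":-20.7,"dy":18,"dz":-4.5,"turn":50},
    {"gripper":0.3,"dx":-24.8,"dy":21.6,"dz":-4.5,"turn":60},
    {"gripper":0.3,"dx":-29,"dy":25.2,"dz":-4.5,"turn":70},
    {"gripper":0.3,"dx":-33.1,"dy":28.8,"dz":-4.5,"turn":80},
    {"gripper":0.3,"dx":-37.2,"dy":32.3,"dz":-4.5,"turn":90},
    {"gripper":0.3,"dx":-41.4,"dy":35.9,"dz":-4.5,"turn":100},
    {"gripper":0.3,"dx":-45.5,"dy":39.5,"dz":-4.5,"turn":110},
    {"gripper":0.3,"dx":-49.6,"dy":43.1,"dz":-4.5,"turn":120},
    {"gripper":0.3,"dx":-53.8,"dy":46.7,"dz":-4.5,"turn":130},
    {"gripper":0.3,"dx":-57.9,"dy":50.3,"dz":-4.5,"turn":140},
    {"gripper":0.3,"dx":-57.9,"dy":50.3,"dz":-4.5,"turn":150},
    {"gripper":0.3,"dx":-57.9,"dy":50.3,"dz":-4.5,"turn":160},
    {"gripper":0.3,"dx":-57.9,"dy":50.3,"dz":-4.5,"turn":170},
  ],
)

```text
time_s: 2.33
eef_pos: [0.4887, -0.1186, 0.2593]
eef_rot: [-0.0, -0.685, 0.729, 0.0]
wrist_force: [-0.0, 0.5, 0.1]
opening: 0.703
```

```bash
python3 - <<'E'
from h import *
delta([.489,-.119,.26],-130.4)
E
```

```text
t 2.33 pos [ 0.4887 -0.1186  0.2593] yaw -93.53 tilt [-0.001  0.    -1.   ] q [-0.475 -0.019  1.73   0.     1.431  1.158] F [-0.05  0.47  0.14] M [-0.018  0.024 -0.051] op 0.703
dx dy dz cm [ 0.03 -0.03 -0.07] turn 36.87
```

drive_tool(
  commands=[
    {"gripper":0.4,"dx":0,"dy":0,"dz":0,"turn":10},
    {"gripper":0.4,"dx":0,"dy":0,"dz":1,"turn":20},
    {"gripper":0.4,"dx":0,"dy":0,"dz":2,"turn":30},
    {"gripper":0.4,"dx":0,"dy":0,"dz":3,"turn":37},
    {"gripper":0.4,"dx":0,"dy":0,"dz":4,"turn":37},
    {"gripper":0.4,"dx":0,"dy":0,"dz":4,"turn":37},
  ],
)

```text
time_s: 3.08
eef_pos: [0.4882, -0.1182, 0.2187]
eef_rot: [-0.001, -0.422, 0.906, 0.001]
wrist_force: [0.0, -0.0, -0.3]
opening: 0.599
```

```bash
python3 - <<'E'
from h import *
delta([.489,-.119,.20],-130.4)
k=[[.489,-.119,z] for z in(.188,.204)]
save('top','t1',box=(360,200,460,280),f=7,pts=k);save('scene','s1',box=(215,150,315,240),f=7,pts=k)
E
```

```text
t 3.08 pos [ 0.4882 -0.1182  0.2187] yaw -130.03 tilt [-0.002  0.001 -1.   ] q [-0.474  0.014  1.78  -0.     1.349  1.795] F [ 0.01 -0.02 -0.31] M [ 0.032 -0.012  0.018] op 0.599
dx dy dz cm [ 0.01 -0.12  1.87] turn 0.37
```

View pics/t1.png

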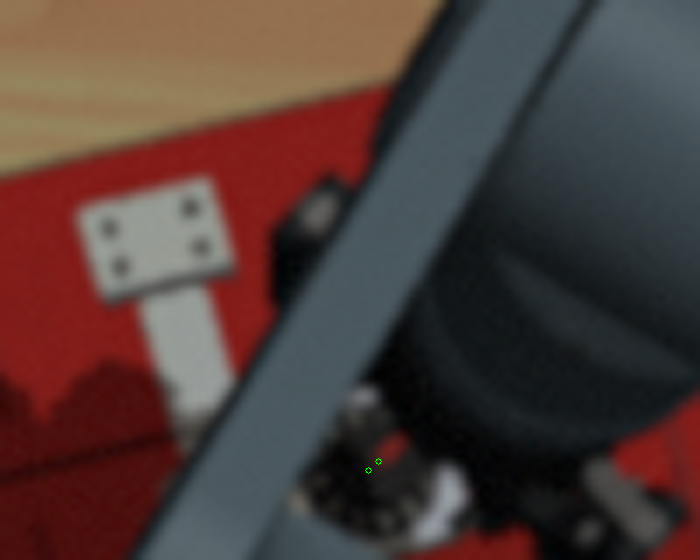

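View pics/s1.png

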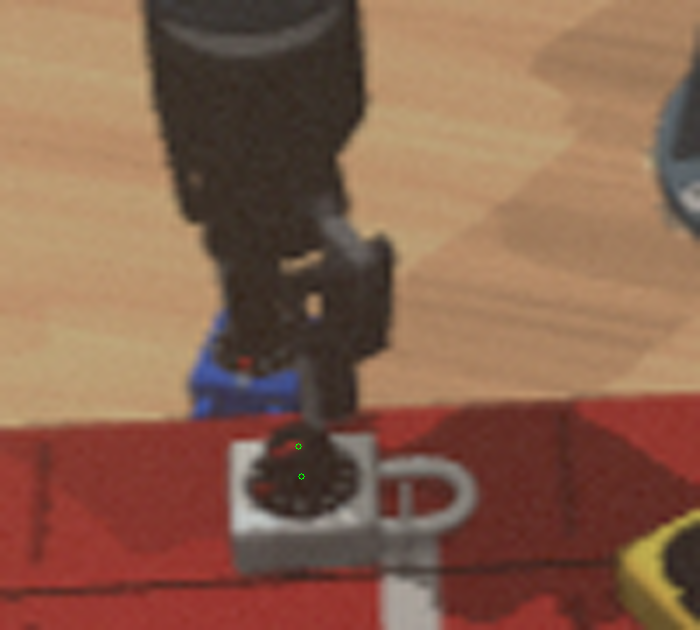

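The green dots show that the estimated knob axis matches the knob in both views. The red line sits at about (390,447) in the top crop. I go down and grip.

drive_tool(
  commands=[
    {"gripper":0.4,"dx":0,"dy":-0.1,"dz":0.6,"turn":0},
    {"gripper":0.4,"dx":0,"dy":-0.1,"dz":1.2,"turn":0},
    {"gripper":0.4,"dx":0,"dy":-0.1,"dz":1.8,"turn":0},
    {"gripper":0.4,"dx":0,"dy":-0.1,"dz":1.8,"turn":0},
  ],
)

```text
time_s: 3.68
eef_pos: [0.4892, -0.1189, 0.2009]
eef_rot: [-0.0, -0.421, 0.907, 0.001]
wrist_force: [1.3, -0.0, 0.5]
opening: 0.6
```

drive_tool(
  commands=[
    {"gripper":0.55,"dx":0,"dy":0,"dz":0,"turn":0},
    {"gripper":0.7,"dx":0,"dy":0,"dz":0,"turn":0},
    {"gripper":0.85,"dx":0,"dy":0,"dz":0,"turn":0},
    {"gripper":0.9,"dx":0,"dy":0,"dz":0,"turn":0},
    {"gripper":0.9,"dx":0,"dy":0,"dz":0,"turn":0},
  ],
)

```text
time_s: 4.3
eef_pos: [0.4896, -0.1191, 0.2017]
eef_rot: [0.0, -0.421, 0.907, -0.0]
wrist_force: [-0.8, -0.4, -0.2]
opening: 0.098
```

```bash
python3 - <<'E'
from h import *
delta([.489,-.119,.20],-130.4)
k=[[.489,-.119,z] for z in(.188,.204)]
save('top','t2',box=(360,220,460,300),f=7,pts=k);save('scene','s2',box=(215,150,315,240),f=7,pts=k)
E
```

```text
t 4.3 pos [ 0.4896 -0.1191  0.2017] yaw -130.17 tilt [ 0. -0. -1.] q [-0.475  0.033  1.796 -0.     1.312  1.797] F [-0.82 -0.4  -0.2 ] M [ 0.004 -0.02  -0.04 ] op 0.098
dx dy dz cm [0.03 0.06 0.17] turn 0.23
```

View pics/t2.png

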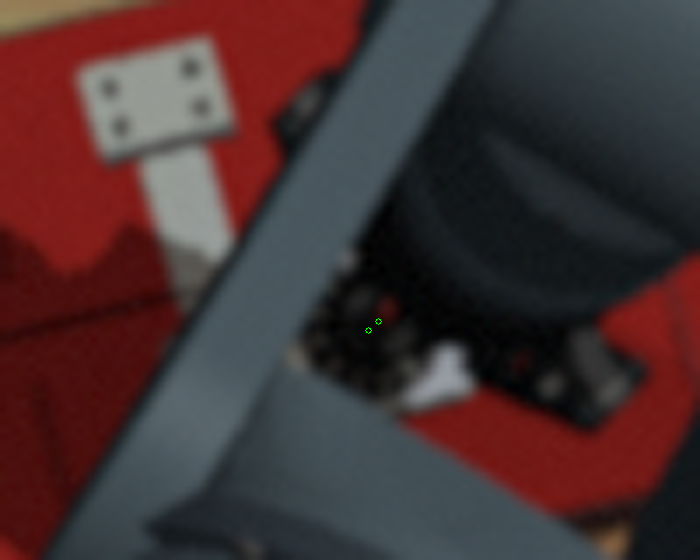

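View pics/s2.png

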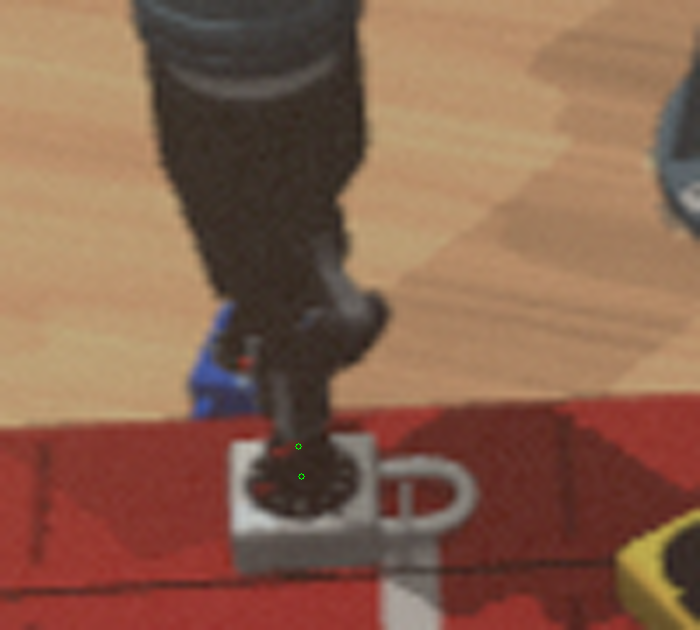

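```bash
python3 - <<'E'
from h import *
c=ctrl.camera('scene');im=c['image'][:,:,::-1]
u0,v0=240,195;x=im[v0:v0+45,u0:u0+50]
x=np.clip(255*(x/255.)**.5,0,255).astype(np.uint8)
f=14;x=cv2.resize(x,None,fx=f,fy=f,interpolation=cv2.INTER_LANCZOS4)
cv2.imwrite('pics/s3.png',x)
print(((proj(c,[[.4896,-.1191,.193],[.489,-.119,.204],[.4896,-.1191,.2127]])-[u0,v0]+.5)*f).round())
E
```

```text
[[250. 307.]
 [246. 263.]
 [241. 232.]]
```

View pics/s3.png

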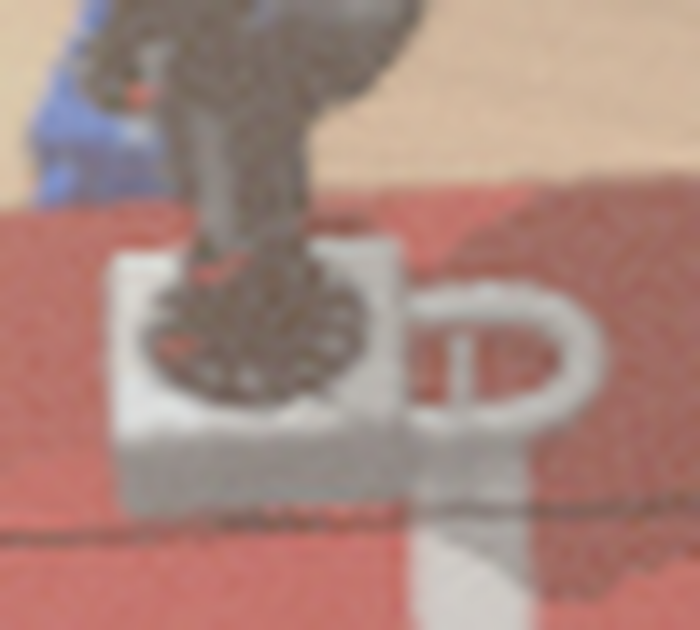

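The fingers shut to 8 mm, so they passed over the knob top: the tips appear at row ~250 in the crop, level with or above the knob top. I reopen, then go down in steps watching the force.

drive_tool(
  commands=[
    {"gripper":0.7,"dx":0,"dy":0,"dz":-1.0,"turn":0},
    {"gripper":0.5,"dx":0,"dy":0,"dz":-1.5,"turn":0},
    {"gripper":0.4,"dx":0,"dy":0,"dz":-1.5,"turn":0},
    {"gripper":0.4,"dx":0,"dy":0,"dz":-1.0,"turn":0},
    {"gripper":0.4,"dx":0,"dy":0,"dz":0,"turn":0},
    {"gripper":0.4,"dx":0,"dy":0,"dz":0.3,"turn":0},
    {"gripper":0.4,"dx":0,"dy":0,"dz":0.3,"turn":0},
  ],
)

```text
time_s: 5.32
eef_pos: [0.4892, -0.1189, 0.198]
eef_rot: [-0.0, -0.421, 0.907, 0.001]
wrist_force: [0.4, -0.2, 0.2]
opening: 0.6
```

```bash
cat >>h.py <<'E'
def zoom(n,name,u0,v0,w=50,h=45,f=14,pts=[]):
    c=ctrl.camera(n);x=c['image'][:,:,::-1][v0:v0+h,u0:u0+w]
    x=np.clip(255*(x/255.)**.5,0,255).astype(np.uint8);x=cv2.resize(x,None,fx=f,fy=f,interpolation=cv2.INTER_LANCZOS4)
    for p in (proj(c,pts) if len(pts) else []): cv2.circle(x,tuple(int(round(a)) for a in ((p-[u0,v0]+.5)*f)),3,(0,255,0),1)
    cv2.imwrite(f'pics/{name}.png',x);return c
E
python3 - <<'E'
from h import *
delta([.489,-.119,.20],-130.4)
zoom('scene','s4',240,190)
zoom('top','t4',390,235)
E
```

```text
t 5.33 pos [ 0.4892 -0.1189  0.198 ] yaw -130.17 tilt [-0.001  0.001 -1.   ] q [-0.475  0.037  1.8   -0.     1.306  1.797] F [ 0.43 -0.17  0.19] M [ 0.028  0.066 -0.039] op 0.6
dx dy dz cm [ 0.02  0.01 -0.2 ] turn 0.23
```

View pics/s4.png

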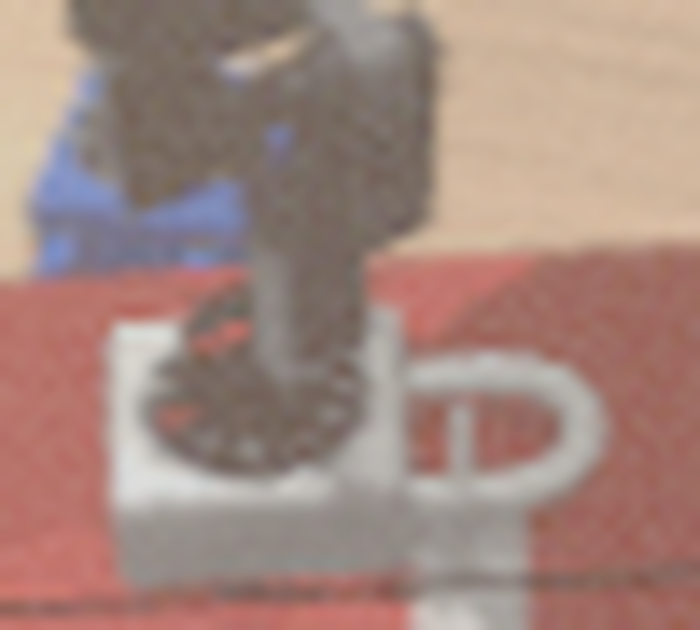

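View pics/t4.png

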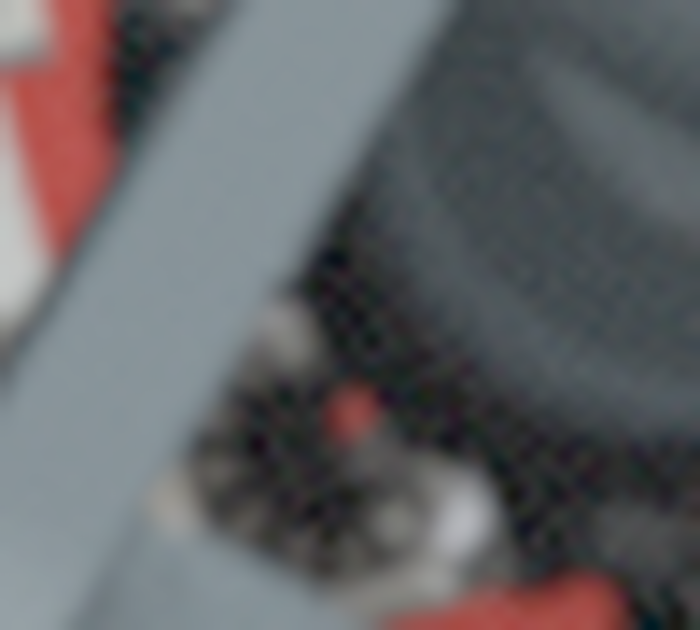

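```bash
python3 - <<'E'
from h import *
c=ctrl.camera('scene')
d=np.array([.6413,.7673,0])
for s in(1,-1):
  for z in(.19,.195,.2,.205,.21): print(s,z,((proj(c,np.array([.4892,-.1189,z])+s*d*.0255)-[240,190]+.5)*14).round())
E
```

```text
1 0.19 [[320. 461.]]
1 0.195 [[318. 442.]]
1 0.2 [[316. 423.]]
1 0.205 [[314. 404.]]
1 0.21 [[312. 385.]]
-1 0.19 [[187. 314.]]
-1 0.195 [[185. 295.]]
-1 0.2 [[182. 277.]]
-1 0.205 [[180. 257.]]
-1 0.21 [[178. 238.]]
```

drive_tool(
  commands=[
    {"gripper":0.45,"dx":0,"dy":0,"dz":0.3,"turn":0},
    {"gripper":0.45,"dx":0,"dy":0,"dz":0.5,"turn":0},
    {"gripper":0.45,"dx":0,"dy":0,"dz":0.8,"turn":0},
    {"gripper":0.45,"dx":0,"dy":0,"dz":0.8,"turn":0},
  ],
)

```text
time_s: 5.98
eef_pos: [0.4894, -0.119, 0.1903]
eef_rot: [-0.0, -0.421, 0.907, 0.0]
wrist_force: [0.1, -0.5, 1.1]
opening: 0.548
```

```bash
python3 - <<'E'
from h import *
delta([.489,-.119,.20],-130.4)
zoom('scene','s5',240,190)
E
```

```text
t 5.97 pos [ 0.4894 -0.119   0.1903] yaw -130.17 tilt [-0.001  0.    -1.   ] q [-0.475  0.045  1.808  0.     1.289  1.797] F [ 0.09 -0.53  1.09] M [ 0.    -0.028 -0.034] op 0.548
dx dy dz cm [ 0.03  0.03 -0.97] turn 0.23
```

View pics/s5.png

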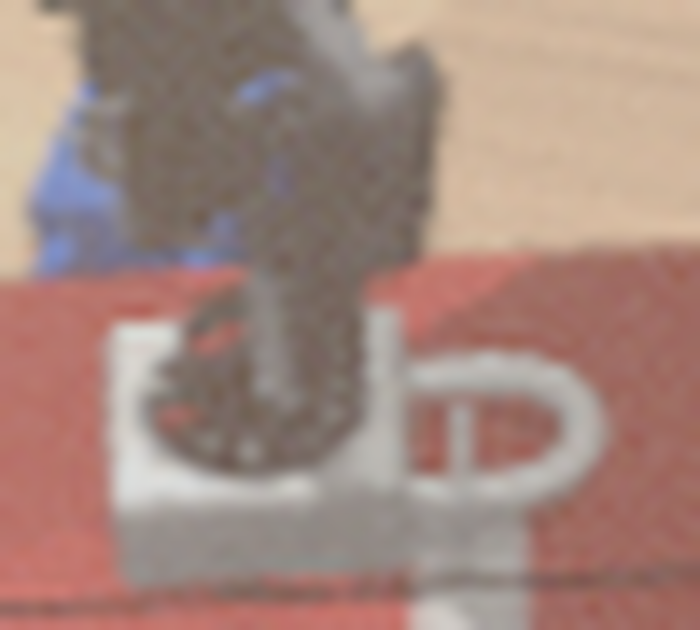

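drive_tool(
  commands=[
    {"gripper":0.45,"dx":0,"dy":0,"dz":0.3,"turn":0},
    {"gripper":0.5,"dx":0,"dy":0,"dz":0.3,"turn":0},
    {"gripper":0.6,"dx":0,"dy":0,"dz":0.3,"turn":0},
    {"gripper":0.7,"dx":0,"dy":0,"dz":0.3,"turn":0},
    {"gripper":0.9,"dx":0,"dy":0,"dz":0.3,"turn":0},
    {"gripper":0.9,"dx":0,"dy":0,"dz":0.3,"turn":0},
  ],
)

```text
time_s: 6.78
eef_pos: [0.4896, -0.1191, 0.1877]
eef_rot: [0.0, -0.421, 0.907, -0.0]
wrist_force: [-0.2, -0.7, 0.3]
opening: 0.101
```

```bash
python3 - <<'E'
from h import *
delta([.489,-.119,.20],-130.4)
zoom('scene','s6',240,190)
E
```

```text
t 6.78 pos [ 0.4896 -0.1191  0.1877] yaw -130.16 tilt [ 0. -0. -1.] q [-0.475  0.047  1.811 -0.     1.283  1.797] F [-0.23 -0.7   0.27] M [ 0.037 -0.018  0.003] op 0.101
dx dy dz cm [ 0.03  0.06 -1.23] turn 0.24
```

View pics/s6.png

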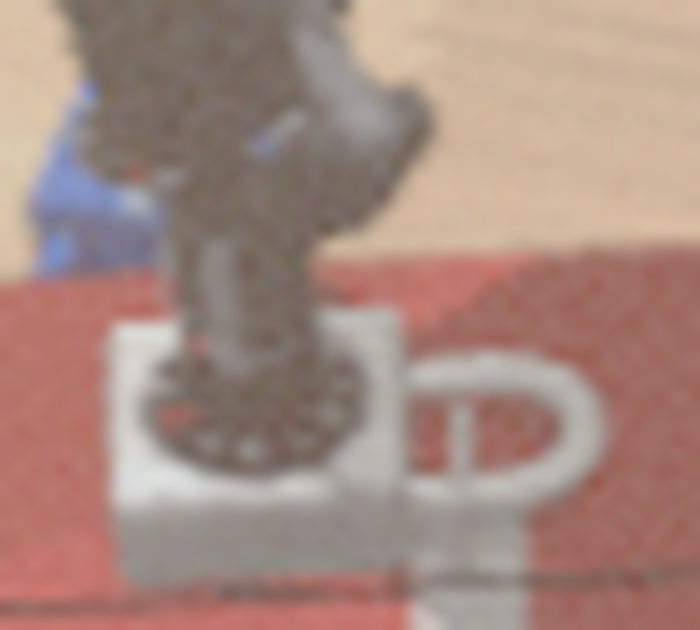

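The fingers shut again, so the tips are still no lower than the knob top. I now probe straight down with the fingers shut, to find the true tip height by force.

drive_tool(
  commands=[
    {"gripper":0.9,"dx":0,"dy":0,"dz":0.1,"turn":0},
    {"gripper":0.9,"dx":0,"dy":0,"dz":0.2,"turn":0},
  ],
)

```text
time_s: 7.08
eef_pos: [0.4898, -0.1192, 0.1876]
eef_rot: [0.0, -0.421, 0.907, -0.0]
wrist_force: [-7.0, 3.3, 18.0]
opening: 0.101
```

drive_tool(
  commands=[
    {"gripper":0.9,"dx":0,"dy":0,"dz":0.1,"turn":0},
    {"gripper":0.9,"dx":0,"dy":0,"dz":0.2,"turn":0},
  ],
)

```text
time_s: 7.32
eef_pos: [0.49, -0.1192, 0.1874]
eef_rot: [0.0, -0.422, 0.907, -0.001]
wrist_force: [-12.8, 4.6, 30.0]
opening: 0.103
```

drive_tool(
  commands=[
    {"gripper":0.9,"dx":0,"dy":0,"dz":-0.8,"turn":0},
    {"gripper":0.6,"dx":0,"dy":0,"dz":-1.2,"turn":0},
    {"gripper":0.4,"dx":0,"dy":0,"dz":-1.2,"turn":0},
    {"gripper":0.4,"dx":0,"dy":0,"dz":-1.2,"turn":0},
    {"gripper":0.4,"dx":0,"dy":0,"dz":-0.4,"turn":0},
    {"gripper":0.4,"dx":0,"dy":0,"dz":-0.4,"turn":0},
  ],
)

```text
time_s: 8.07
eef_pos: [0.4889, -0.1187, 0.1864]
eef_rot: [-0.001, -0.421, 0.907, 0.001]
wrist_force: [-0.5, 0.1, 0.4]
opening: 0.601
```

```bash
python3 - <<'E'
from h import *
delta([.489,-.119,.18],-130.4)
zoom('scene','s7',240,190)
zoom('top','t7',385,240)
E
```

```text
t 8.07 pos [ 0.4889 -0.1187  0.1864] yaw -130.17 tilt [-0.002  0.001 -1.   ] q [-0.475  0.049  1.812 -0.     1.283  1.797] F [-0.49  0.1   0.37] M [-0.02   0.02   0.006] op 0.601
dx dy dz cm [ 0.01 -0.03  0.64] turn 0.23
```

View pics/s7.png

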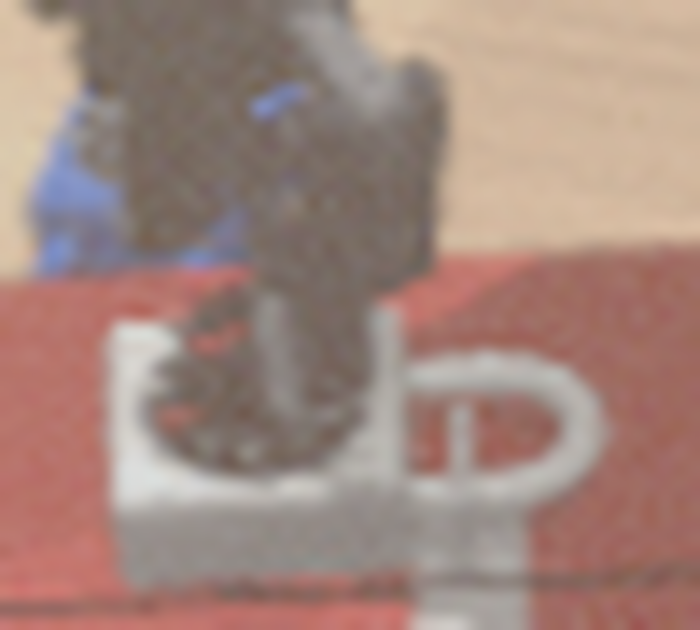

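View pics/t7.png

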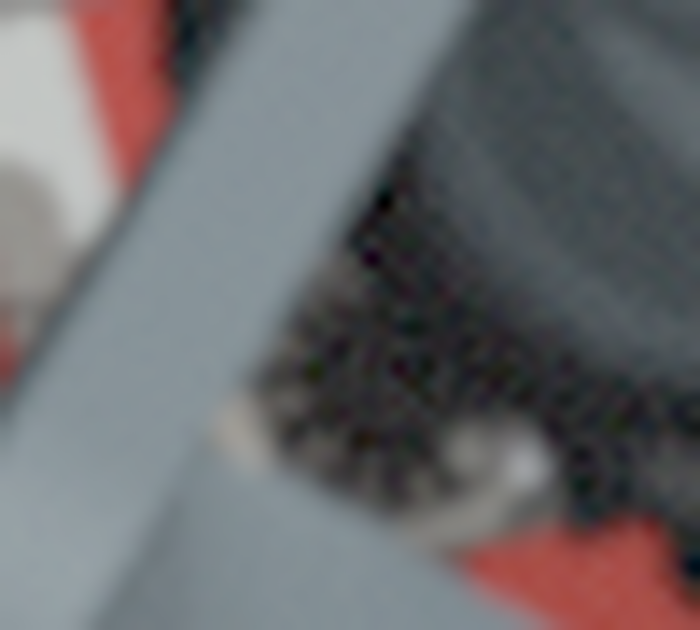

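drive_tool(
  commands=[
    {"gripper":0.4,"dx":0,"dy":0,"dz":0.3,"turn":0},
    {"gripper":0.4,"dx":0,"dy":0,"dz":0.6,"turn":0},
    {"gripper":0.4,"dx":0,"dy":0,"dz":0.9,"turn":0},
    {"gripper":0.4,"dx":0,"dy":0,"dz":0.9,"turn":0},
  ],
)

```text
time_s: 8.68
eef_pos: [0.4894, -0.119, 0.1783]
eef_rot: [-0.0, -0.421, 0.907, 0.0]
wrist_force: [-0.1, 0.7, 0.3]
opening: 0.597
```

drive_tool(
  commands=[
    {"gripper":0.5,"dx":0,"dy":0,"dz":0,"turn":0},
    {"gripper":0.6,"dx":0,"dy":0,"dz":0,"turn":0},
    {"gripper":0.7,"dx":0,"dy":0,"dz":0,"turn":0},
    {"gripper":0.8,"dx":0,"dy":0,"dz":0,"turn":0},
    {"gripper":0.8,"dx":0,"dy":0,"dz":0,"turn":0},
  ],
)

```text
time_s: 9.3
eef_pos: [0.4896, -0.1194, 0.1792]
eef_rot: [-0.0, -0.421, 0.907, -0.0]
wrist_force: [-2.6, -1.5, 4.8]
opening: 0.269
```

```bash
python3 - <<'E'
from h import *
delta([.489,-.119,.18],-130.4)
zoom('scene','s8',240,190)
E
```

```text
t 9.3 pos [ 0.4896 -0.1194  0.1792] yaw -130.17 tilt [ 0.    -0.001 -1.   ] q [-4.750e-01  5.700e-02  1.819e+00 -1.000e-03  1.265e+00  1.797e+00] F [-2.56 -1.53  4.81] M [-0.206  0.594 -0.058] op 0.269
dx dy dz cm [ 0.01  0.07 -0.08] turn 0.23
```

View pics/s8.png

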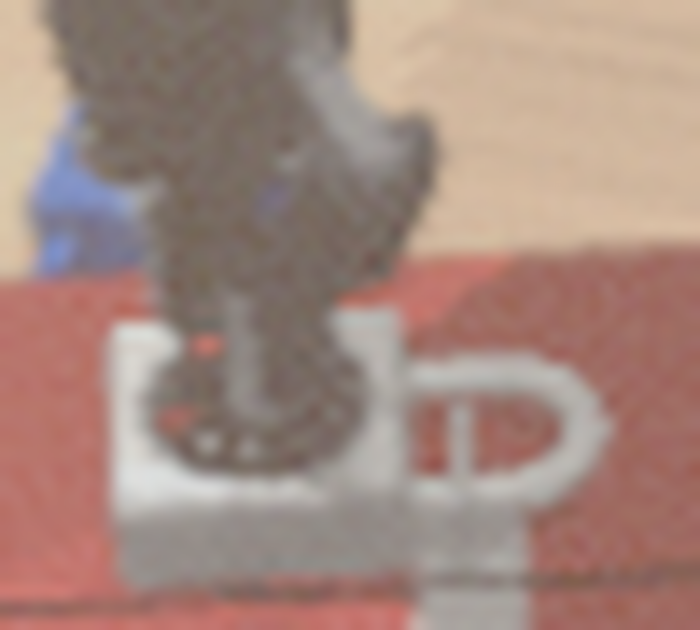

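drive_tool(
  commands=[
    {"gripper":0.9,"dx":0,"dy":0,"dz":0,"turn":-5},
    {"gripper":0.9,"dx":0,"dy":0,"dz":0,"turn":-12},
    {"gripper":0.9,"dx":0,"dy":0,"dz":0,"turn":-20},
    {"gripper":0.9,"dx":0,"dy":0,"dz":0,"turn":-28},
    {"gripper":0.9,"dx":0,"dy":0,"dz":0,"turn":-36},
    {"gripper":0.9,"dx":0,"dy":0,"dz":0,"turn":-44},
    {"gripper":0.9,"dx":0,"dy":0,"dz":0,"turn":-52},
    {"gripper":0.9,"dx":0,"dy":0,"dz":0,"turn":-60},
    {"gripper":0.9,"dx":0,"dy":0,"dz":0,"turn":-60},
  ],
)

```text
time_s: 10.48
eef_pos: [0.4897, -0.1187, 0.1792]
eef_rot: [-0.0, 0.819, -0.574, -0.0]
wrist_force: [-2.8, 1.7, 6.8]
opening: 0.27
```

```bash
python3 - <<'E'
from h import *
delta([.489,-.119,.18],19.6)
zoom('scene','s9',240,190);zoom('top','t9',385,240)
E
```

```text
t 10.47 pos [ 0.4897 -0.1187  0.1792] yaw -70.07 tilt [ 0.     0.001 -1.   ] q [-4.740e-01  5.700e-02  1.819e+00  1.000e-03  1.265e+00  7.480e-01] F [-2.83  1.71  6.78] M [ 0.258  0.416 -0.002] op 0.27
dx dy dz cm [ 0.    0.08 -0.08] turn -89.67
```

View pics/s9.png

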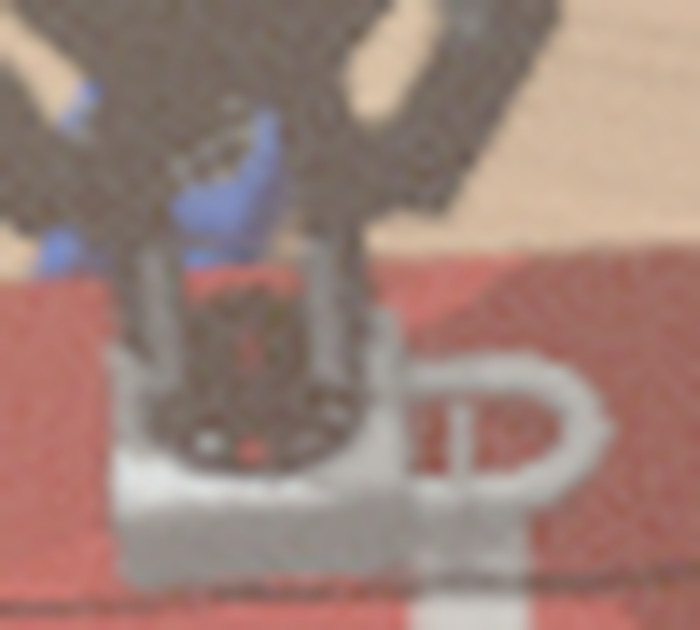

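View pics/t9.png

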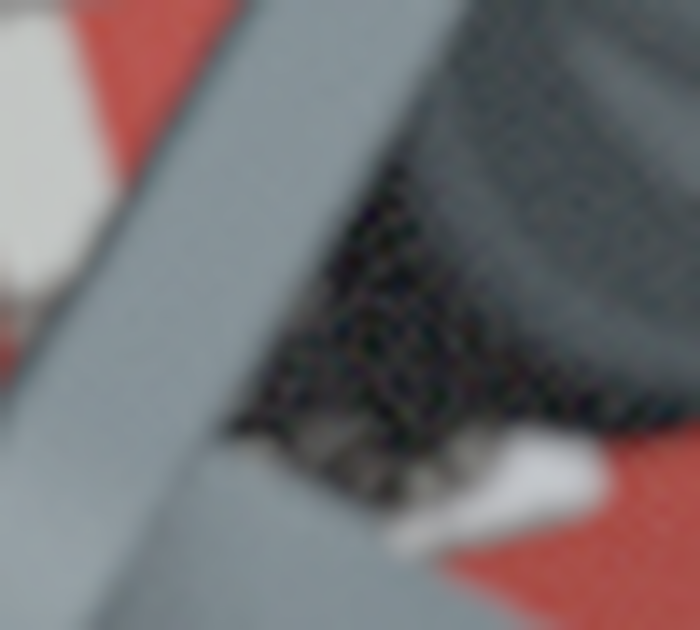

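```bash
python3 - <<'E'
from h import *
c=ctrl.camera('scene');g=lambda P:(np.array(P,float))/14-.5+np.array((240,190))
m=back(c,g([(252,450)]),.188)[0];k=back(c,g([(248,345)]),.204)[0]
print(m,k)
for ctr in(np.array([.4892,-.119]),):
  v=m[:2]-ctr;print(np.degrees(np.arctan2(v[1],v[0])),np.hypot(*v))
# body corners
print(back(c,g([(118,487),(405,480),(400,315)]),.184))
E
```

```text
[ 0.50422223 -0.11380905  0.188     ] [ 0.4921473  -0.11755675  0.204     ]
19.06265985685095 0.015893814167701328
[[ 0.51704688 -0.13702708  0.184     ]
 [ 0.50042588 -0.08410459  0.184     ]
 [ 0.4557378  -0.10041997  0.184     ]]
```

The mark turned with the knob and now points about 19° in world axes, square to the lock axis, with 90° to go. I finish the turn.

drive_tool(
  commands=[
    {"gripper":0.9,"dx":0,"dy":0,"dz":0,"turn":-5},
    {"gripper":0.9,"dx":0,"dy":0,"dz":0,"turn":-12},
    {"gripper":0.9,"dx":0,"dy":0,"dz":0,"turn":-20},
    {"gripper":0.9,"dx":0,"dy":0,"dz":0,"turn":-28},
    {"gripper":0.9,"dx":0,"dy":0,"dz":0,"turn":-36},
    {"gripper":0.9,"dx":0,"dy":0,"dz":0,"turn":-44},
    {"gripper":0.9,"dx":0,"dy":0,"dz":0,"turn":-52},
    {"gripper":0.9,"dx":0,"dy":0,"dz":0,"turn":-60},
    {"gripper":0.9,"dx":0,"dy":0,"dz":0,"turn":-68},
    {"gripper":0.9,"dx":0,"dy":0,"dz":0,"turn":-76},
    {"gripper":0.9,"dx":0,"dy":0,"dz":0,"turn":-83},
    {"gripper":0.9,"dx":0,"dy":0,"dz":0,"turn":-88},
    {"gripper":0.9,"dx":0,"dy":0,"dz":0,"turn":-90},
    {"gripper":0.9,"dx":0,"dy":0,"dz":0,"turn":-90},
  ],
)

```text
time_s: 12.38
eef_pos: [0.4889, -0.1182, 0.1792]
eef_rot: [-0.001, 0.985, 0.173, -0.001]
wrist_force: [-5.9, 3.1, 9.6]
opening: 0.268
```

```bash
python3 - <<'E'
from h import *
delta([.489,-.119,.18],19.6)
zoom('scene','s10',240,190)
E
```

```text
t 12.38 pos [ 0.4889 -0.1182  0.1792] yaw 19.88 tilt [-0.002  0.001 -1.   ] q [-4.740e-01  5.600e-02  1.820e+00  1.000e-03  1.268e+00 -8.210e-01] F [-5.86  3.09  9.6 ] M [0.545 1.062 0.003] op 0.268
dx dy dz cm [-0.01  0.08 -0.08] turn 0.28
```

View pics/s10.png

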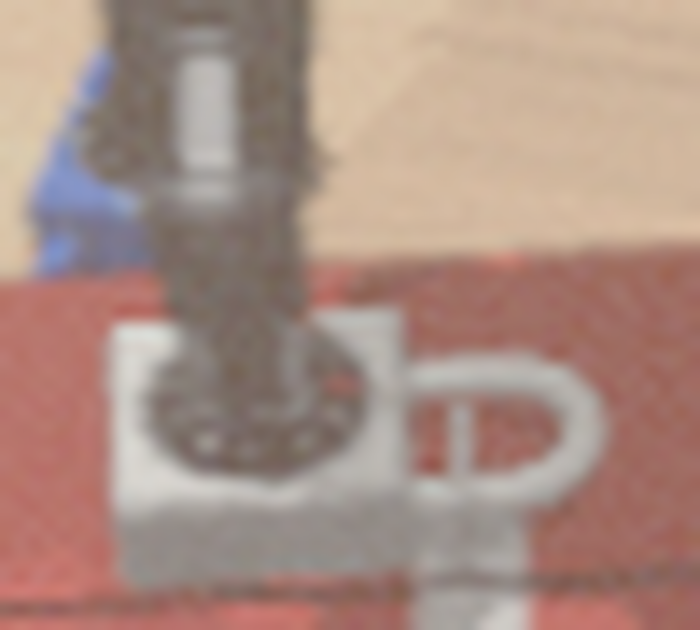

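drive_tool(
  commands=[
    {"gripper":0.6,"dx":0,"dy":0,"dz":0,"turn":0},
    {"gripper":0.4,"dx":0,"dy":0,"dz":0,"turn":0},
    {"gripper":0.2,"dx":0,"dy":0,"dz":-1,"turn":0},
    {"gripper":0,"dx":0,"dy":0,"dz":-2.5,"turn":0},
    {"gripper":0,"dx":0,"dy":0,"dz":-4,"turn":0},
    {"gripper":0,"dx":0,"dy":0,"dz":-4,"turn":0},
  ],
)

```text
time_s: 13.18
eef_pos: [0.4908, -0.1197, 0.2209]
eef_rot: [0.001, 0.985, 0.172, 0.002]
wrist_force: [-1.5, -0.1, 0.3]
opening: 0.999
```

```bash
python3 - <<'E'
from h import *
delta([.489,-.119,.18],19.6)
zoom('scene','s11',240,190);zoom('top','t11',385,240)
E
```

```text
t 13.18 pos [ 0.4908 -0.1197  0.2209] yaw 19.84 tilt [ 0.004 -0.002 -1.   ] q [-0.475  0.014  1.775  0.     1.348 -0.821] F [-1.53 -0.06  0.32] M [-0.022  0.077 -0.009] op 0.999
dx dy dz cm [-0.16 -0.14  4.09] turn 0.24
```

View pics/s11.png

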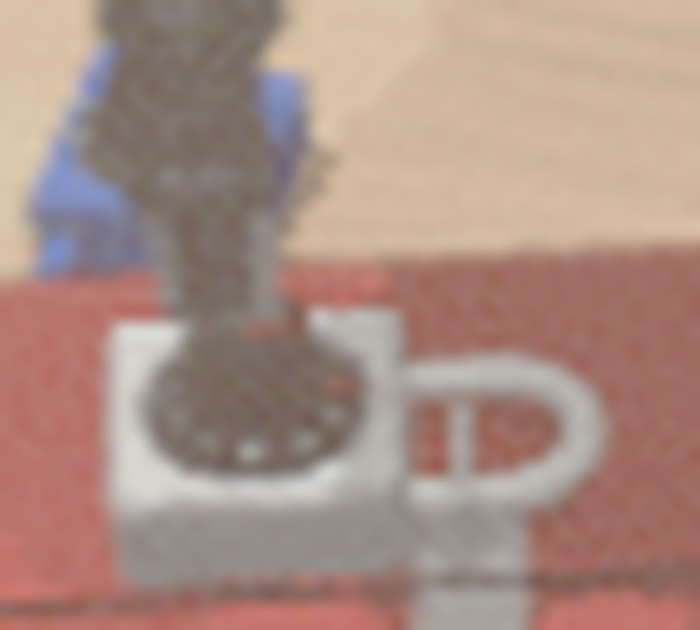

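View pics/t11.png

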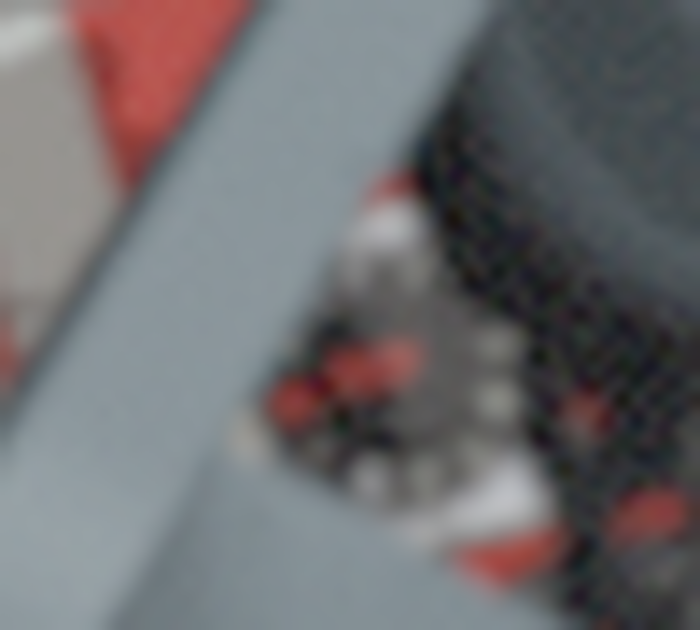

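```bash
python3 - <<'E'
from h import *
c=ctrl.camera('top');g=lambda P:(np.array(P,float))/14-.5+np.array((385,240))
m=back(c,g([(295,402)]),.188)[0];l=back(c,g([(415,352),(335,376)]),.204)
v=l[1]-l[0];print(m,np.degrees(np.arctan2(v[1],v[0])));v=m[:2]-[.4893,-.119];print(np.degrees(np.arctan2(v[1],v[0])))
c=ctrl.camera('scene');g=lambda P:(np.array(P,float))/14-.5+np.array((240,190))
m=back(c,g([(340,383)]),.188)[0];v=m[:2]-[.4893,-.119];print(m,np.degrees(np.arctan2(v[1],v[0])))
print(back(c,g([(118,505),(400,497),(400,315),(115,325)]),.184))
E
```

```text
[ 0.48421542 -0.10477592  0.188     ] 112.47490339246264
109.67009819356362
[ 0.48164896 -0.10365992  0.188     ] 116.50824922581394
[[ 0.52177389 -0.13526382  0.184     ]
 [ 0.50519563 -0.08349524  0.184     ]
 [ 0.4557378  -0.10041997  0.184     ]
 [ 0.47355799 -0.15388048  0.184     ]]
```

The mark is at 110–113° against the lock axis at 109.6°, so it sits on the index, and the body has not shifted. Next I grip the body by its flat sides.

drive_tool(
  commands=[
    {"gripper":0,"dx":0,"dy":0,"dz":1.5,"turn":0},
    {"gripper":0,"dx":0,"dy":0,"dz":3,"turn":0},
    {"gripper":0,"dx":0,"dy":0,"dz":4.2,"turn":0},
    {"gripper":0,"dx":0,"dy":0,"dz":5.2,"turn":0},
    {"gripper":0,"dx":0,"dy":0,"dz":5.7,"turn":0},
    {"gripper":0,"dx":0,"dy":0,"dz":5.7,"turn":0},
  ],
)

```text
time_s: 14.12
eef_pos: [0.4895, -0.119, 0.1614]
eef_rot: [-0.0, 0.985, 0.172, -0.0]
wrist_force: [-0.8, 0.2, -0.3]
opening: 1.003
```

```bash
python3 - <<'E'
from h import *
delta([.489,-.119,.152],19.6)
zoom('scene','s12',240,190)
E
```

```text
t 14.12 pos [ 0.4895 -0.119   0.1614] yaw 19.83 tilt [-0.  0. -1.] q [-0.475  0.078  1.835 -0.     1.229 -0.821] F [-0.83  0.24 -0.35] M [ 0.002  0.005 -0.026] op 1.003
dx dy dz cm [-0.05 -0.02  0.94] turn 0.23
```

View pics/s12.png

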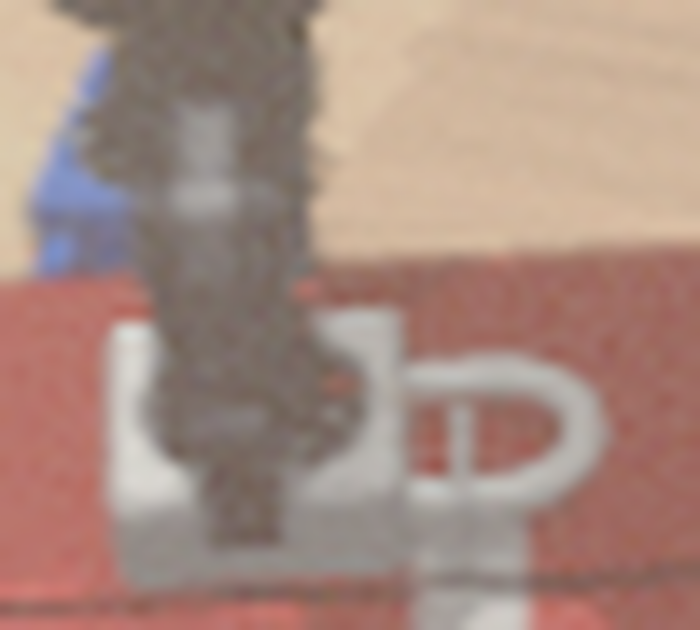

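drive_tool(
  commands=[
    {"gripper":0,"dx":0,"dy":0,"dz":0.5,"turn":0},
    {"gripper":0,"dx":0,"dy":0,"dz":0.9,"turn":0},
    {"gripper":0,"dx":0,"dy":0,"dz":0.9,"turn":0},
  ],
)

```text
time_s: 14.55
eef_pos: [0.4894, -0.119, 0.1523]
eef_rot: [-0.0, 0.985, 0.172, -0.0]
wrist_force: [-0.0, 0.4, 0.0]
opening: 1.001
```

drive_tool(
  commands=[
    {"gripper":0.15,"dx":0,"dy":0,"dz":0,"turn":0},
    {"gripper":0.25,"dx":0,"dy":0,"dz":0,"turn":0},
    {"gripper":0.32,"dx":0,"dy":0,"dz":0,"turn":0},
    {"gripper":0.32,"dx":0,"dy":0,"dz":0,"turn":0},
  ],
)

```text
time_s: 15.05
eef_pos: [0.4897, -0.1191, 0.1528]
eef_rot: [0.0, 0.985, 0.172, 0.0]
wrist_force: [0.1, -0.1, -0.0]
opening: 0.683
```

```bash
python3 - <<'E'
from h import *
delta([.489,-.119,.152],19.6)
zoom('scene','s13',240,190)
E
```

```text
t 15.05 pos [ 0.4897 -0.1191  0.1528] yaw 19.83 tilt [ 0. -0. -1.] q [-0.475  0.089  1.843  0.     1.21  -0.821] F [ 0.08 -0.08 -0.03] M [ 0.014 -0.044 -0.016] op 0.683
dx dy dz cm [-0.06 -0.03  0.08] turn 0.23
```

View pics/s13.png

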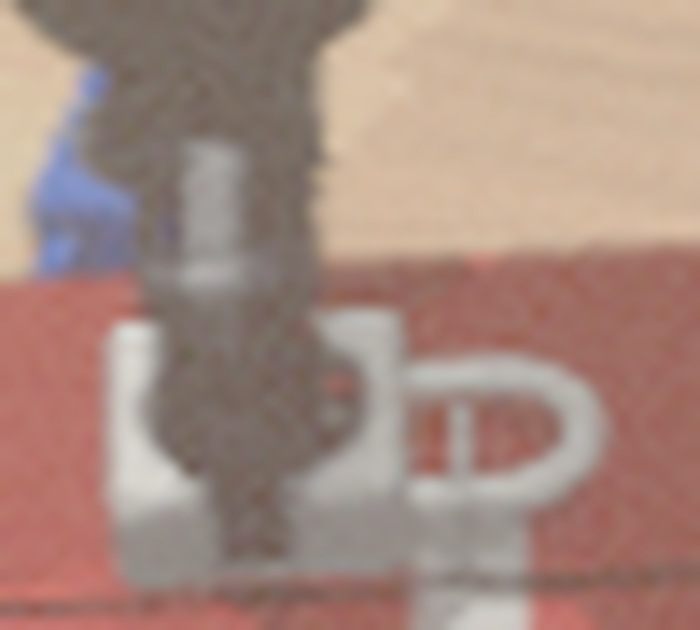

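drive_tool(
  commands=[
    {"gripper":0.36,"dx":0,"dy":0,"dz":0,"turn":0},
    {"gripper":0.42,"dx":0,"dy":0,"dz":0,"turn":0},
    {"gripper":0.6,"dx":0,"dy":0,"dz":0,"turn":0},
    {"gripper":0.6,"dx":0,"dy":0,"dz":0,"turn":0},
  ],
)

```text
time_s: 15.6
eef_pos: [0.4896, -0.1193, 0.1533]
eef_rot: [0.0, 0.985, 0.172, -0.0]
wrist_force: [-2.6, 0.4, 4.7]
opening: 0.608
```

```bash
python3 - <<'E'
from h import *
delta([.489,-.119,.152],19.6)
zoom('scene','s14',240,190)
E
```

```text
t 15.6 pos [ 0.4896 -0.1193  0.1533] yaw 19.84 tilt [ 0. -0. -1.] q [-0.475  0.088  1.843 -0.     1.211 -0.821] F [-2.62  0.43  4.74] M [-0.068  0.576  0.062] op 0.608
dx dy dz cm [-0.05 -0.05  0.13] turn 0.24
```

View pics/s14.png

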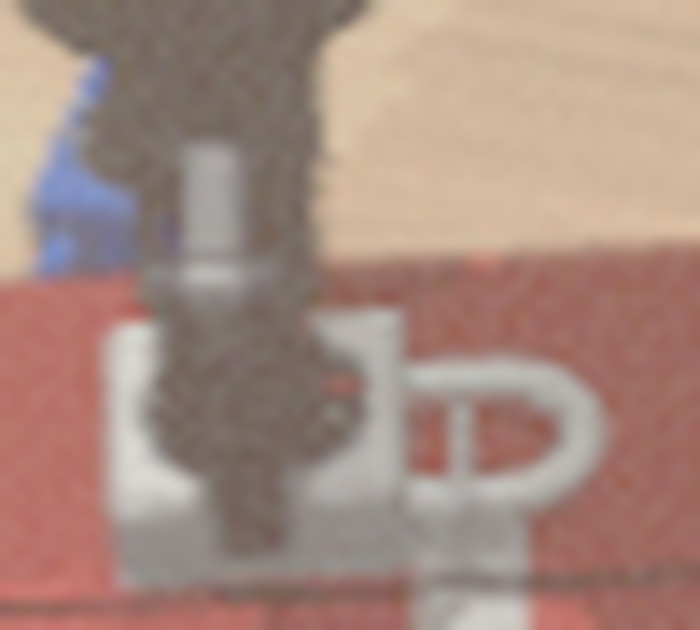

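Gripped on the body at an opening of 52 mm. Tool +y is the lock's -x, so I lift 1 mm and pull in steps, watching the force.

drive_tool(
  commands=[
    {"gripper":0.7,"dx":0,"dy":0,"dz":-0.15,"turn":0},
    {"gripper":0.7,"dx":0,"dy":0.3,"dz":-0.15,"turn":0},
    {"gripper":0.7,"dx":0,"dy":0.6,"dz":-0.15,"turn":0},
    {"gripper":0.7,"dx":0,"dy":0.8,"dz":-0.15,"turn":0},
    {"gripper":0.7,"dx":0,"dy":0.8,"dz":-0.15,"turn":0},
  ],
)

```text
time_s: 16.27
eef_pos: [0.4923, -0.1268, 0.154]
eef_rot: [-0.0, 0.985, 0.172, -0.0]
wrist_force: [0.3, 0.4, -5.3]
opening: 0.61
```

drive_tool(
  commands=[
    {"gripper":0.7,"dx":0,"dy":0.2,"dz":0,"turn":0},
    {"gripper":0.7,"dx":0,"dy":0.4,"dz":0,"turn":0},
    {"gripper":0.7,"dx":0,"dy":0.6,"dz":0,"turn":0},
    {"gripper":0.7,"dx":0,"dy":0.6,"dz":0,"turn":0},
  ],
)

```text
time_s: 16.77
eef_pos: [0.4945, -0.1324, 0.1542]
eef_rot: [0.0, 0.985, 0.172, 0.0]
wrist_force: [-0.4, -0.2, -6.2]
opening: 0.609
```

```bash
python3 - <<'E'
from h import *
delta([.489,-.119,.152],19.6)
zoom('scene','s15',240,190)
E
```

```text
t 16.77 pos [ 0.4945 -0.1324  0.1542] yaw 19.82 tilt [ 0. -0. -1.] q [-0.494  0.104  1.822 -0.     1.215 -0.84 ] F [-0.43 -0.21 -6.17] M [ 0.026 -0.005  0.029] op 0.609
dx dy dz cm [-0.06 -1.45  0.22] turn 0.22
```

View pics/s15.png

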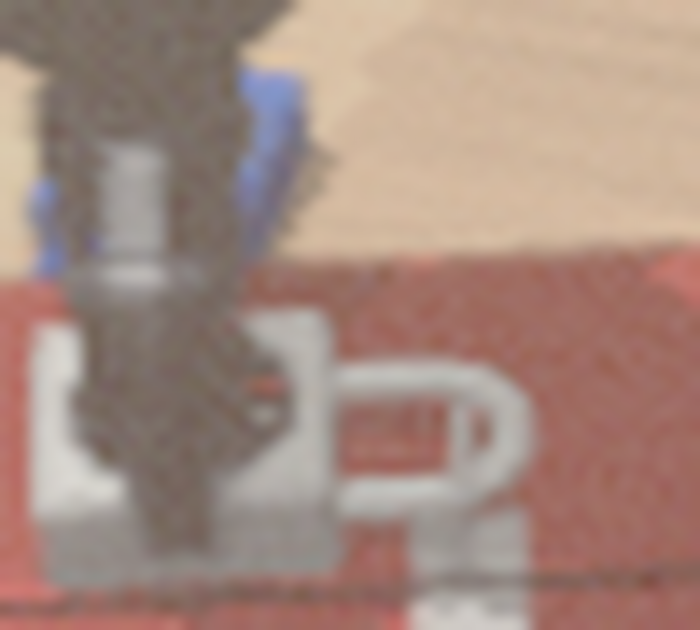

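drive_tool(
  commands=[
    {"gripper":0.7,"dx":0,"dy":0.2,"dz":0,"turn":0},
    {"gripper":0.7,"dx":0,"dy":0.4,"dz":0,"turn":0},
    {"gripper":0.7,"dx":0,"dy":0.6,"dz":0,"turn":0},
    {"gripper":0.7,"dx":0,"dy":0.6,"dz":0,"turn":0},
  ],
)

```text
time_s: 17.32
eef_pos: [0.4965, -0.138, 0.1542]
eef_rot: [-0.0, 0.985, 0.172, 0.0]
wrist_force: [1.8, 1.6, -5.5]
opening: 0.612
```

drive_tool(
  commands=[
    {"gripper":0.7,"dx":0,"dy":0.2,"dz":0,"turn":0},
    {"gripper":0.7,"dx":0,"dy":0.4,"dz":0,"turn":0},
    {"gripper":0.7,"dx":0,"dy":0.5,"dz":0,"turn":0},
    {"gripper":0.7,"dx":0,"dy":0.5,"dz":0,"turn":0},
  ],
)

```text
time_s: 17.82
eef_pos: [0.4982, -0.1428, 0.1542]
eef_rot: [0.0, 0.985, 0.172, 0.0]
wrist_force: [0.8, 1.5, -5.5]
opening: 0.61
```

```bash
python3 - <<'E'
from h import *
delta([.489,-.119,.152],19.6)
zoom('scene','s16',230,190)
E
```

```text
t 17.82 pos [ 0.4982 -0.1428  0.1542] yaw 19.82 tilt [ 0. -0. -1.] q [-0.508  0.119  1.807 -0.     1.216 -0.854] F [ 0.85  1.47 -5.54] M [ 0.28  -0.171 -0.067] op 0.61
dx dy dz cm [-0.06 -2.55  0.22] turn 0.22
```

View pics/s16.png

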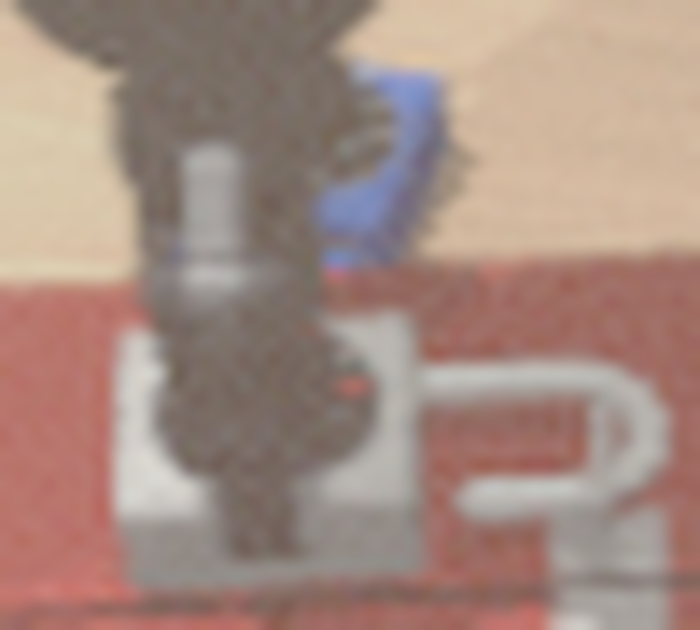

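The shackle is coming out: the toe tip is visible at (462,498), about 8 mm off the body face. I keep pulling to the stop.

drive_tool(
  commands=[
    {"gripper":0.7,"dx":0,"dy":0.1,"dz":0,"turn":0},
    {"gripper":0.7,"dx":0,"dy":0.2,"dz":0,"turn":0},
    {"gripper":0.7,"dx":0,"dy":0.3,"dz":0,"turn":0},
    {"gripper":0.7,"dx":0,"dy":0.3,"dz":0,"turn":0},
  ],
)

```text
time_s: 18.38
eef_pos: [0.4992, -0.1456, 0.1542]
eef_rot: [0.0, 0.985, 0.172, 0.0]
wrist_force: [1.2, 2.5, -4.7]
opening: 0.608
```

drive_tool(
  commands=[
    {"gripper":0.7,"dx":0,"dy":0.1,"dz":0,"turn":0},
    {"gripper":0.7,"dx":0,"dy":0.2,"dz":0,"turn":0},
    {"gripper":0.7,"dx":0,"dy":0.2,"dz":0,"turn":0},
  ],
)

```text
time_s: 18.75
eef_pos: [0.4996, -0.1468, 0.154]
eef_rot: [-0.001, 0.985, 0.172, -0.0]
wrist_force: [0.3, 4.6, -4.7]
opening: 0.613
```

drive_tool(
  commands=[
    {"gripper":0.7,"dx":0,"dy":0.1,"dz":0,"turn":0},
    {"gripper":0.7,"dx":0,"dy":0.2,"dz":0,"turn":0},
    {"gripper":0.7,"dx":0,"dy":0.2,"dz":0,"turn":0},
  ],
)

```text
time_s: 19.12
eef_pos: [0.4997, -0.1471, 0.1535]
eef_rot: [-0.002, 0.985, 0.172, -0.001]
wrist_force: [-0.9, 10.2, -3.8]
opening: 0.612
```

```bash
python3 - <<'E'
from h import *
delta([.489,-.119,.152],19.6)
zoom('scene','s17',230,190)
E
```

```text
t 19.12 pos [ 0.4997 -0.1471  0.1535] yaw 19.85 tilt [-0.002  0.004 -1.   ] q [-0.516  0.128  1.798  0.003  1.22  -0.863] F [-0.87 10.18 -3.83] M [ 1.699  0.125 -0.119] op 0.612
dx dy dz cm [-0.05 -3.01  0.17] turn 0.25
```

View pics/s17.png

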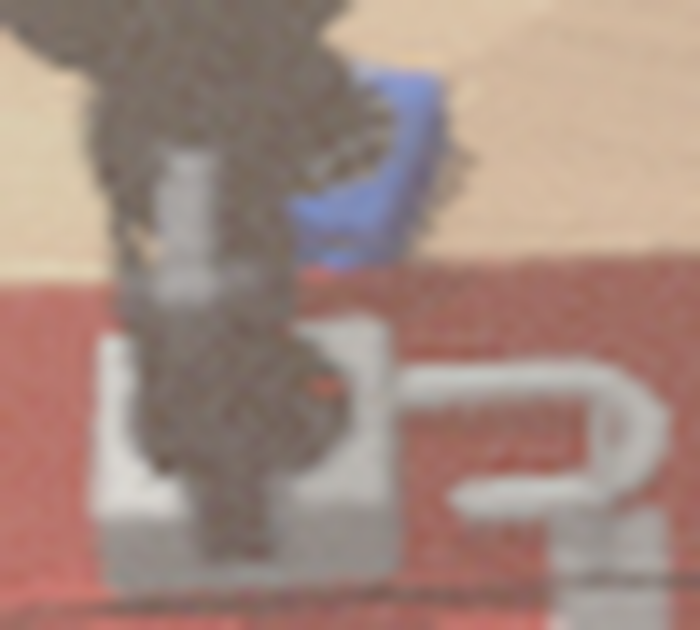

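The stop is reached: the force rose to 10 N, and the toe tip at (450,498) is about 10.7 mm off the face. I now move forward about 36 mm to bring the eye into the gap.

drive_tool(
  commands=[
    {"gripper":0.7,"dx":0,"dy":-0.3,"dz":0,"turn":0},
    {"gripper":0.7,"dx":0,"dy":-0.8,"dz":0,"turn":0},
    {"gripper":0.7,"dx":0,"dy":-1.3,"dz":0,"turn":0},
    {"gripper":0.7,"dx":0,"dy":-1.8,"dz":0,"turn":0},
    {"gripper":0.7,"dx":0,"dy":-2.3,"dz":0,"turn":0},
    {"gripper":0.7,"dx":0,"dy":-2.8,"dz":0,"turn":0},
    {"gripper":0.7,"dx":0,"dy":-2.8,"dz":0,"turn":0},
  ],
)

```text
time_s: 20.05
eef_pos: [0.4908, -0.1225, 0.1542]
eef_rot: [0.0, 0.985, 0.172, -0.0]
wrist_force: [0.1, -0.3, -4.7]
opening: 0.612
```

```bash
python3 - <<'E'
from h import *
delta([.4997-.942*0-.339*.0361,-.1471+.94*.0361,.1535],19.8)
zoom('scene','s18',240,190)
E
```

```text
t 20.05 pos [ 0.4908 -0.1225  0.1542] yaw 19.86 tilt [-0. -0. -1.] q [-0.48   0.091  1.837 -0.     1.213 -0.826] F [ 0.11 -0.25 -4.67] M [-0.077 -0.011 -0.027] op 0.612
dx dy dz cm [ 0.   -0.99  0.07] turn 0.06
```

View pics/s18.png

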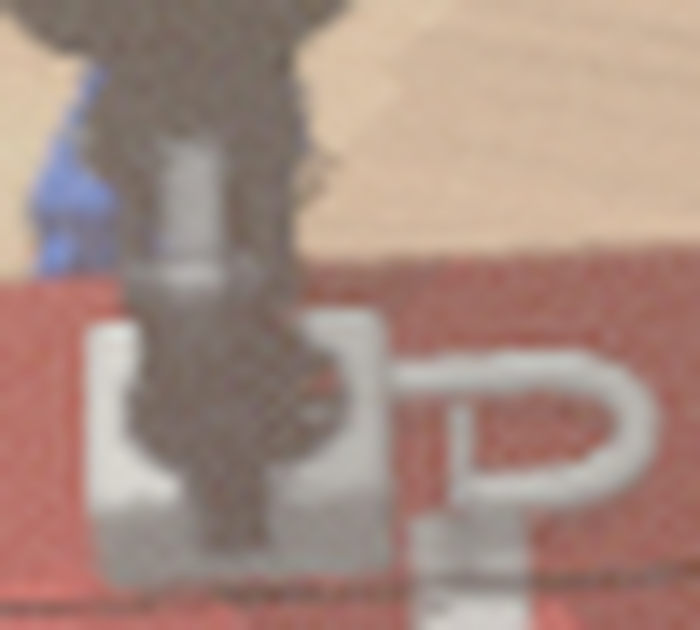

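drive_tool(
  commands=[
    {"gripper":0.7,"dx":0,"dy":-0.4,"dz":0,"turn":0},
    {"gripper":0.7,"dx":0,"dy":-0.8,"dz":0,"turn":0},
    {"gripper":0.7,"dx":0,"dy":-1.0,"dz":0,"turn":0},
    {"gripper":0.7,"dx":0,"dy":-1.0,"dz":0,"turn":0},
  ],
)

```text
time_s: 20.6
eef_pos: [0.4875, -0.1133, 0.1542]
eef_rot: [0.0, 0.985, 0.172, -0.0]
wrist_force: [0.3, -0.0, -4.5]
opening: 0.611
```

```bash
python3 - <<'E'
from h import *
delta([.4997-.942*0-.339*.0361,-.1471+.94*.0361,.1535],19.8)
zoom('scene','s19',240,190);zoom('top','t19',380,240)
E
```

```text
t 20.6 pos [ 0.4875 -0.1133  0.1542] yaw 19.85 tilt [-0. -0. -1.] q [-0.466  0.079  1.85  -0.     1.212 -0.812] F [ 0.35 -0.04 -4.54] M [-0.035 -0.034 -0.023] op 0.611
dx dy dz cm [-0.   -0.01  0.07] turn 0.05
```

View pics/s19.png

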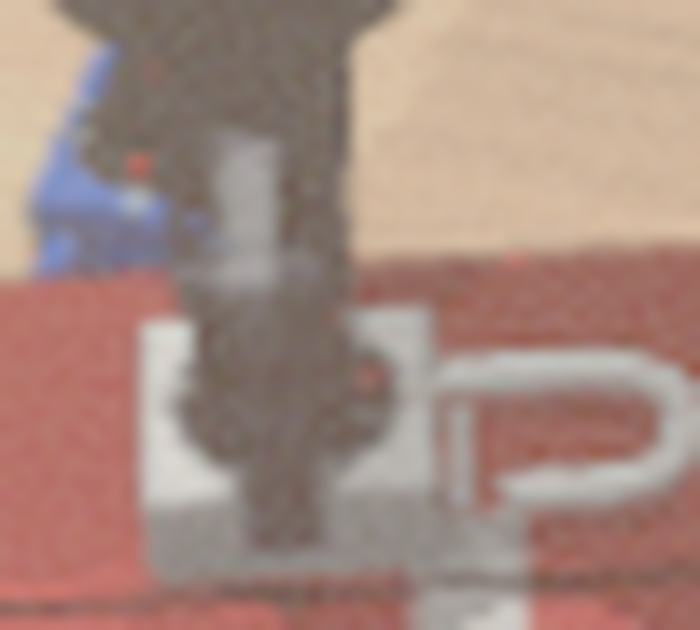

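View pics/t19.png

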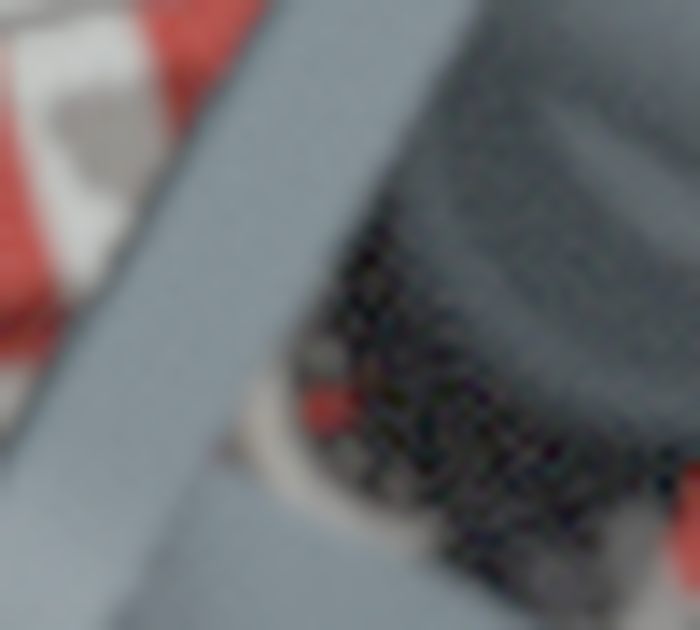

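The eye plate (columns 452–475) now stands between the body face (~435) and the toe tip (~498). I lift straight up.

drive_tool(
  commands=[
    {"gripper":0.7,"dx":0,"dy":0,"dz":-0.4,"turn":0},
    {"gripper":0.7,"dx":0,"dy":0,"dz":-0.8,"turn":0},
    {"gripper":0.7,"dx":0,"dy":0,"dz":-1.2,"turn":0},
    {"gripper":0.7,"dx":0,"dy":0,"dz":-1.2,"turn":0},
  ],
)

```text
time_s: 21.2
eef_pos: [0.4879, -0.1137, 0.1668]
eef_rot: [0.0, 0.985, 0.172, 0.0]
wrist_force: [-0.3, -0.2, -5.3]
opening: 0.61
```

drive_tool(
  commands=[
    {"gripper":0.7,"dx":0,"dy":0,"dz":-0.5,"turn":0},
    {"gripper":0.7,"dx":0,"dy":0,"dz":-1.0,"turn":0},
    {"gripper":0.7,"dx":0,"dy":0,"dz":-1.5,"turn":0},
    {"gripper":0.7,"dx":0,"dy":0,"dz":-2.0,"turn":0},
    {"gripper":0.7,"dx":0,"dy":0,"dz":-2.0,"turn":0},
  ],
)

```text
time_s: 21.82
eef_pos: [0.4879, -0.1136, 0.1868]
eef_rot: [0.0, 0.985, 0.172, 0.0]
wrist_force: [-0.0, 0.6, -4.9]
opening: 0.614
```

```bash
python3 - <<'E'
from h import *
delta([.4875,-.1133,.2555],19.8)
zoom('scene','s20',235,165,60,55,12)
E
```

```text
t 21.82 pos [ 0.4879 -0.1136  0.1868] yaw 19.84 tilt [ 0.001 -0.001 -1.   ] q [-0.466  0.041  1.82  -0.     1.28  -0.812] F [-0.01  0.56 -4.93] M [-0.064 -0.016  0.013] op 0.614
dx dy dz cm [-0.03 -0.04 -6.87] turn 0.04
```

View pics/s20.png

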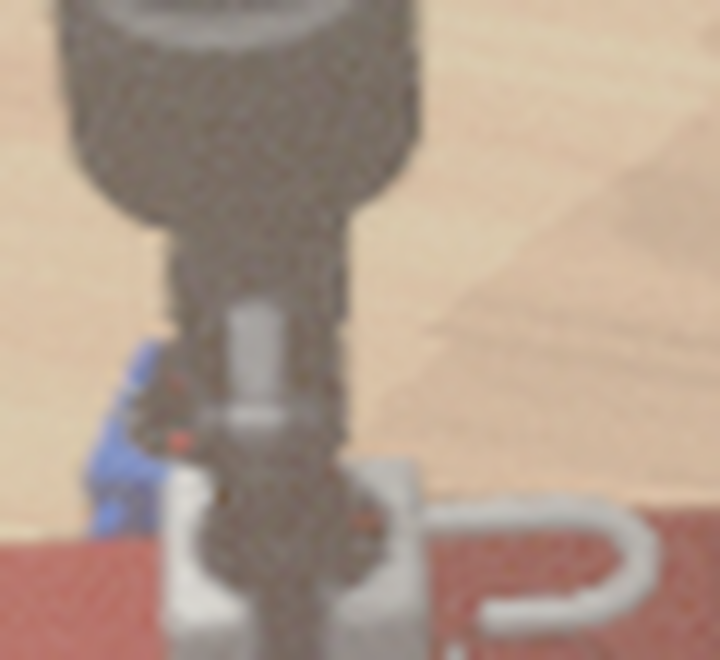

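Unhooked, with the eye staying behind at (455,655). I finish the lift.

drive_tool(
  commands=[
    {"gripper":0.7,"dx":0,"dy":0,"dz":-0.8,"turn":0},
    {"gripper":0.7,"dx":0,"dy":0,"dz":-2.0,"turn":0},
    {"gripper":0.7,"dx":0,"dy":0,"dz":-3.3,"turn":0},
    {"gripper":0.7,"dx":0,"dy":0,"dz":-4.6,"turn":0},
    {"gripper":0.7,"dx":0,"dy":0,"dz":-5.8,"turn":0},
    {"gripper":0.7,"dx":0,"dy":0,"dz":-6.6,"turn":0},
    {"gripper":0.7,"dx":0,"dy":0,"dz":-6.8,"turn":0},
    {"gripper":0.7,"dx":0,"dy":0,"dz":-6.8,"turn":0},
    {"gripper":0.7,"dx":0,"dy":0,"dz":-6.8,"turn":0},
  ],
)

```text
time_s: 23.0
eef_pos: [0.4873, -0.1133, 0.2536]
eef_rot: [-0.0, 0.985, 0.172, -0.0]
wrist_force: [1.2, -0.8, -5.4]
opening: 0.612
```

```bash
python3 - <<'E'
from h import *
delta([.4875,-.1133,.2555],19.8)
zoom('scene','s21',170,130,170,130,4)
zoom('top','t21',300,180,220,160,3)
E
```

```text
t 23.0 pos [ 0.4873 -0.1133  0.2536] yaw 19.83 tilt [-0.001  0.001 -1.   ] q [-0.466 -0.021  1.743 -0.     1.42  -0.812] F [ 1.24 -0.76 -5.4 ] M [-0.036 -0.014 -0.005] op 0.612
dx dy dz cm [ 0.02  0.01 -0.19] turn 0.03
```

View pics/s21.png

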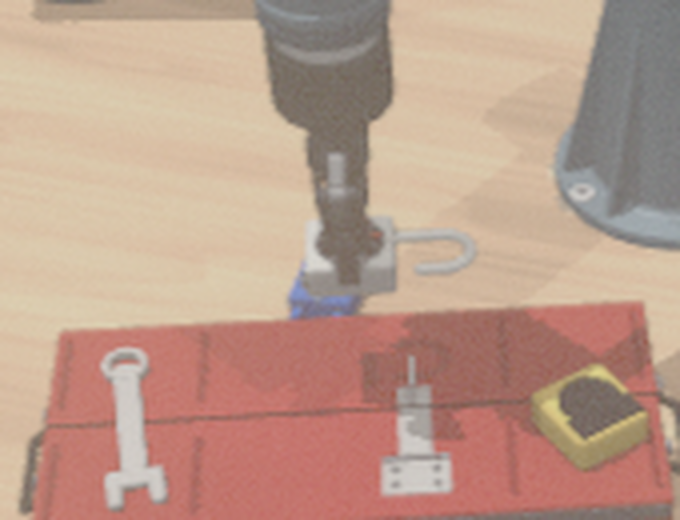

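View pics/t21.png

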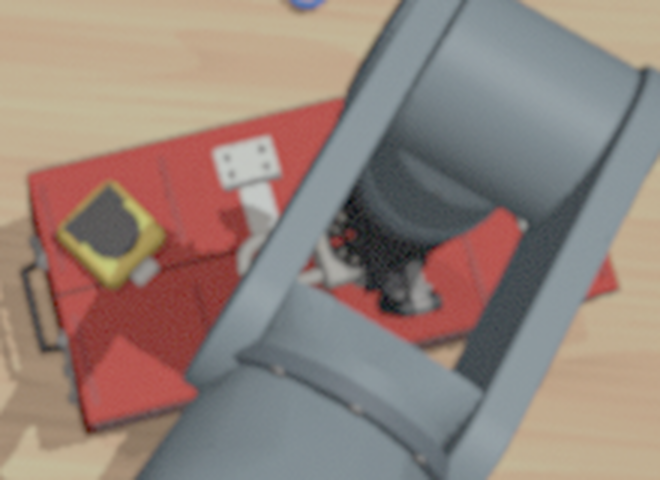

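```bash
python3 - <<'E'
from h import *
zoom('scene','s22',240,175)
E
```

```text
(no output)
```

View pics/s22.png

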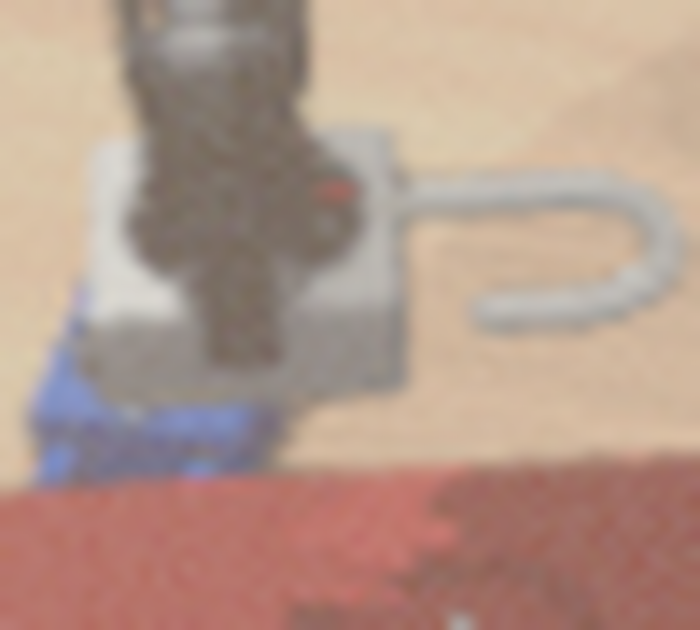

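The shackle is fully open: the toe tip is at (472,308) and the face at ~400. The dial is up with its mark on the index side, and the grip is stable.

```bash
python3 - <<'E'
from bench import ctrl
print(ctrl.hand_in())
E
```

```text
the job is handed in; nothing more can be done
None
```

The steel padlock is open, unhooked from the hasp eye, and held in the gripper about 10 cm above the lid, dial face up. I handed the job in at about 23 s on the robot's clock; `hand_in()` reports no verdict.

- **Dial:** I turned it 150° counter-clockwise, from about 210° to the index. The red mark then measured 110–116° in the two views, against a lock axis of 109.6°. I judged it in the notch from these angles; I did not read a distinct drop in the force. The shackle then opened, which confirms it.
- **Shackle:** I gripped the body by its flat sides and pulled until the force rose to 10 N at the stop. The toe tip then stood about 10.7 mm off the body face (11 mm expected).
- **Unhooking and lift:** I moved the lock about 36 mm forward so the eye stood in the gap, then lifted straight up. The tool rose 100 mm from its height when it gripped the lock on the lid. The last pictures show the shackle still open and the mark on the index side.

**What went wrong or disagreed:**
- **Fingertip height:** The first two grips closed above the knob. The fingertips turned out to be about 16 mm behind the TCP, not 8 mm ahead of it as described.
- **Probe force:** I found this by pressing the shut fingers down on the knob top, which reached about 30 N upward (33 N in all), below the 40 N limit.
- **Other objects:** The tape measure and wrench look untouched in the final pictures. The jar was outside those last crops, so I did not check it again, but nothing went near it.

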